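# Crank up the lift stand

### The arm

A 7-joint arm with a two-finger parallel gripper is mounted at the origin on a cart in front of the work surface, level with it; the furniture and walls round the work are solid. World frame = base frame: x ahead of the robot, y to its left, z up, the work surface at z = 0. Lengths are in mm, angles in rad, forces in N, time in s.
With the tool pointing down it reaches from about 400 to 875 mm from the base axis. Payload 4.4 kg.
Tool frame: the origin (TCP) lies at the very end of the fingers, on their centre line; the grasp point (between the pads) lies 19 mm behind it (ctrl.pinch_z is the z of the grasp point in the tool frame, in mm); z points along the fingers, x is the direction in which the jaws open and shut, and the axes are right-handed (so a half turn about z gives the same grasp; the last joint's range is limited). The gripper opens to 85 mm and grips with 20 to 120 N. Pads are 22 mm wide; open, the fingers measure 114 mm over their backs; the gripper's body (76 mm by 85 mm) begins 54 mm behind the grasp point. The pads swing forward as they close: fully open they stand 13 mm farther back than shut.
Start: joints at [-1.175, 0.628, 0.038, 1.517, -0.027, 0.996, -0.02], TCP at [289.594, 581.939, 231.313] pointing down, gripper open.
Joint ranges: [-3.06, 3.06], [-0.37, 2.12], [-1.25, 1.32], [0.18, 2.47], [-1.1, 4.24], [0.23, 1.98], [-2.94, 2.94]. Speed limits (rad/s): [2.57, 2.57, 3.14, 3.14, 3.14, 3.14, 3.14].

### API

Orientations are given as [roll, pitch, yaw] about the fixed x, y, z axes, in that order (R = Rz(yaw) Ry(pitch) Rx(roll)).
In Python, from cell import sensors, get_image, order, ctrl gives the robot as it stands.
- The arm moves only by the tool arm_command, never from a script. Its argument "rows" is a list that holds one entry, the list of rows, each a list of 6 numbers: the shift along the tool's x, y, z in mm, then the turn, a rotation vector about the tool's x, y, z in degrees. A call has 1 to 20 rows; each row is the pose to reach, as a shift and turn from the pose commanded when the call began, along the tool's axes at that moment; what a row does not reach only later rows make up. A row lasts 1/12 s, in which the tool goes at most 41.7 mm and 7.16 degrees, less where a joint would pass 70% of its speed; a pose out of reach is approached as far as the arm can. A call with a gripper value outside its range is refused whole. "claw" is the opening, from -1 (shut) to 1 (fully open), set as the call begins (left out, the last holds). The fingers move at their own pace and stop on an object; the grip force is fixed at half the most. Time passes only in rows, so rows that repeat a pose let the fingers close. It gives the time, the measured TCP pose, the force and the opening at its end, in the units of the state.
- sensors.read_state(): the state, without advancing time (a new reading comes with each control period).
- get_image(name): name is "scene" or "top" or "wrist"; returns a dict with "pixels" (420x560x3 uint8, red, green, blue), "z_map" (420x560 float32, mm along the optical axis (not along the pixel's ray), 0 where there is no reading), "K" (3x3 intrinsics, pixels), "k1" (the pictures are not rectified: a ray, as slopes to the right and down, at radius r is drawn at 1 + k1 r^2 times it, then the intrinsics apply), "pose" (4x4, takes a point from camera to world coordinates). Camera axes: x right, y up, looking along -z (the intrinsics and any distortion apply to the point x, -y, -z); pixel columns grow to the right and rows downward; lengths in mm; the calibration is good to about 2 mm. A picture is of the moment at which its call begins.
- order.finish_job(): hands the job in, once; it reports no verdict.
The state is a dict: "clock": time; "qpos": joint angles; "qd": joint speeds; "tau": joint torques, N m; "eef_pos": TCP position; "tool_rot": TCP orientation; "force": force on the tool from outside, world axes, zero at the start; "torque": the same for the moment, N m; "width": finger opening in mm.
Only numpy, scipy, OpenCV 4.12 (cv2) and the standard library are available. Lean on these libraries where they do the work, as an engineer would, in place of code of your own. Each camera call takes 0.05 s, during which the arm holds its last target.

### The job

Take the loose crank out of its grey parking block, put it down the funnel of the lift stand and feel for the hidden square drive until the crank drops fully home, without forcing it. Then turn the crank clockwise until the platform with the steel dish is right up at its stop, and leave the crank seated there. Work the stand with the crank only, and leave the other things where they are.

Things in the scene. Friction and masses are not known exactly. Their poses are not given: they have to be found in the camera images.
- crank: the loose upright steel crank, 0.22 kg. Origin at the centre of its bottom tip, z up along the shank, arm towards -x. Round collar 40 mm wide at z 55-61 mm; arm 16 mm wide, z 61-69, reaching to x = -67 mm; upright black knob 18 mm wide at x = -58, up to z = 101 mm; grip block above the shank, 34 (x) by 16 (y) mm, z 68-112 mm
- crank_grip (a point): on the shank axis in the middle of the crank's grip block, 92 mm above the tip; axes as the crank. Pinch it across y (16 mm wide)
- crank_tip (a point): centre of the bottom tip of the crank; axes as the crank. Above it: round pilot 14 mm wide, z 0-5 mm; its shoulder, the lower end of the square shank, at z = 5 mm; square shank 18x18 mm (sides along x and y), z 5-55 mm
- holder: fixed grey parking block 60x60x60 mm with an upright round hole 28 mm wide right through, origin under its centre; the crank stands in it, collar on its top, tip 5 mm above the table; lift it straight up
- stand: fixed lift stand on a dark base plate 270x130 mm; origin on the table under the drive axis; the lift platform lies towards its +x, centre 140 mm from that axis. Round the axis stands a grey gear housing 70x70 mm, top at z = 62 mm, with an aluminium funnel on it
- drive_mouth (a point): on the drive axis at the funnel's top edge, 75 mm above the table, z up. Funnel inside 47 mm wide at the top, narrowing to 31 mm at 13 mm depth; below it a round bore 30 mm wide, 10 mm long, through the housing's top
- socket_rim (a point): on the drive axis, 25 mm below the funnel's edge: rim of the hidden socket, a square hole 21x21 mm. How the square is turned about the axis is unknown (differs every time, not measured; this point's axes are the stand's). The socket is sprung: pressed on, it gives way downward up to 5 mm with 3 to 8 N, then it is solid
- socket_floor (a point): on the drive axis, floor of the socket, 20 mm below its rim: here the tip rests when home. Unmatched, the crank's shoulder rests on the rim, 15 mm too high. Turned to within about 0.15 rad of matching (every quarter turn) under light pressure, the socket springs up round the shank. Rubbing unmatched does not turn the drive; just off a match it can bind: turn back then
- lift (a joint): height of the lift platform above where it starts, m: 0.024 at its upper stop. Turning the seated crank clockwise seen from above raises it 20 mm per rad, after up to 0.3 rad of play, against about 0.2 N m; dead stop after 1.2 rad. Anticlockwise it can go 6 mm lower, then a dead stop. It stays where it is left
- platform_top (a point): centre of the lift platform's upper face (100x130 mm, 4 mm lip), 50 mm above the table at the start, axes as the stand
- steel_dish: open steel dish 78x120x26 mm standing on the lift platform, origin under its centre
- reagent_bottle: small amber bottle with a black cap, 46 mm wide, 98 mm tall; bystander
- timer: white kitchen-type timer with a dark knob, 66x66x44 mm; bystander
- forceps: steel forceps lying flat, 132 mm long; bystander
- pen_black: ball pen lying flat, 134 mm long; bystander
- mug: white mug, 97 mm tall, standing behind the pale tube stand at the back; bystander
- marker_red: red and green marker lying flat, 124 mm long; bystander
- wash_bottle: white squeeze bottle with red cap and spout, 187 mm tall; bystander

How it is judged:
By the outcome, as a careful person would: the job done as asked, in the order asked, and still so for the second after the job is handed in, with the robot touching nothing.
It also fails if it takes over 72 s, if anything falls off the work surface, if the arm or the gripper's body presses on something with over 40 N, if the wrist force passes 120 N, or if a joint passes its speed limit or range.

## Working session

There is one attempt and no reset: what is moved stays moved. The work goes in short steps, Python scripts to look and compute and a tool call to move; the robot and the scene stay as the last step left them, time stands still between calls to the robot, and variables do not carry over. Pictures are saved under pics/ and viewed, and the job is handed in when it is done.

Besides the shell and the picture viewer there is one more tool, called after "Request:" as name([rows], argument=value, ...), one row to a line, values as JSON. arm_command: Moves the arm, as the interface text tells. Its arguments: {"type":"object","properties":{"rows":{"type":"array","items":{"type":"array","items":{"type":"array","items":{"type":"number"}}}},"claw":{"type":"number"}},"required":["rows"]}

```bash
ls; mkdir -p pics; python3 - <<'E'
from cell import sensors, get_image, order, ctrl
import cv2,numpy as np
print(sensors.read_state()); print(ctrl.pinch_z)
for n in ["scene","top","wrist"]:
    d=get_image(n); cv2.imwrite(f"pics/{n}0.png",d["pixels"][:,:,::-1]); np.savez(f"{n}0.npz",**d)
    print(n,d["K"],d["k1"],np.round(d["pose"],3))
E
```

```text
pics
{'clock': 0.0, 'qpos': array([-1.17481186,  0.62936011,  0.03841377,  1.51837567, -0.02699517,
        0.99630587, -0.02001678]), 'qd': array([-0.0012582 , -0.00012454,  0.00021694,  0.00055185, -0.00101485,
        0.00321539, -0.00010233]), 'tau': array([-8.95771209e-04, -5.63420713e+01,  1.22574862e+00, -1.93444473e+01,
        1.09069532e-02,  1.06930602e-02,  1.95927976e-05]), 'eef_pos': array([289.28351965, 581.37001554, 230.3770671 ]), 'tool_rot': array([3.14157863e+00, 1.93180632e-03, 1.10902032e+00]), 'force': array([ 0.37662479,  0.33003753, -0.4486131 ]), 'torque': array([ 0.03561691, -0.03526781, -0.01347992]), 'width': 85.3402489025478}
-18.700000000000003
scene [[428.56692484   0.         276.66805364]
 [  0.         428.56692484 208.38655294]
 [  0.           0.           1.        ]] -0.01081041188311304 [[ 4.64000e-01  6.85000e-01 -5.61000e-01 -2.15290e+01]
 [-8.86000e-01  3.47000e-01 -3.08000e-01 -1.46759e+02]
 [-1.70000e-02  6.40000e-01  7.68000e-01  8.31402e+02]
 [ 0.00000e+00  0.00000e+00  0.00000e+00  1.00000e+00]]
top [[527.41953876   0.         288.88169926]
 [  0.         527.41953876 211.05250154]
 [  0.           0.           1.        ]] -0.15933013551042347 [[ 5.000000e-03  9.920000e-01 -1.220000e-01  3.357660e+02]
 [-1.000000e+00  3.000000e-03 -1.400000e-02  1.515400e+02]
 [-1.400000e-02  1.220000e-01  9.920000e-01  1.649356e+03]
 [ 0.000000e+00  0.000000e+00  0.000000e+00  1.000000e+00]]
wrist [[339.11825277   0.         284.30535883]
 [  0.         339.11825277 211.07384757]
 [  0.           0.           1.        ]] 0.0017678551616607842 [[ 4.46000e-01 -8.56000e-01 -2.60000e-01  2.21733e+02]
 [ 8.95000e-01  4.26000e-01  1.32000e-01  6.15633e+02]
 [-2.00000e-03 -2.92000e-01  9.56000e-01  3.73078e+02]
 [ 0.00000e+00  0.00000e+00  0.00000e+00  1.00000e+00]]
```

View pics/scene0.png

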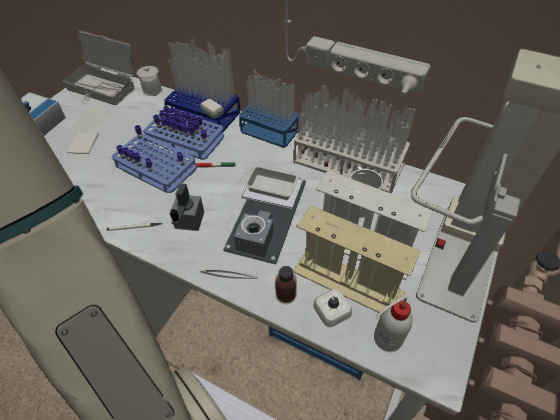

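View pics/top0.png

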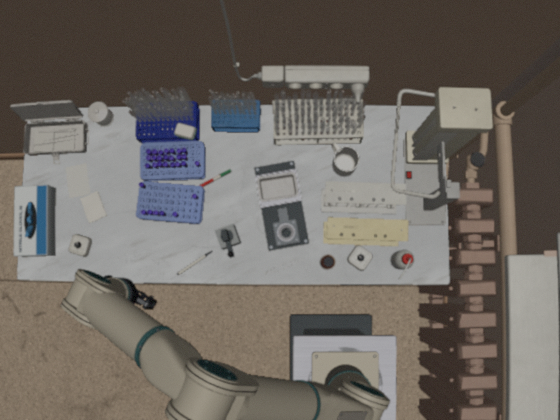

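View pics/wrist0.png

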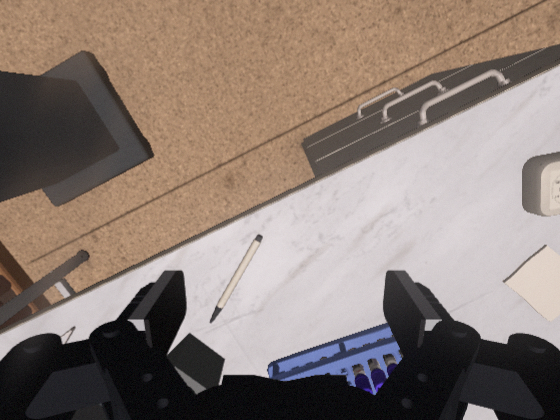

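```bash
cat > h.py <<'E'
import numpy as np,cv2
def ray(d,u,v):
    K=d["K"];k1=float(d["k1"]);x=(np.asarray(u,float)-K[0,2])/K[0,0];y=(np.asarray(v,float)-K[1,2])/K[1,1]
    rd=np.hypot(x,y);r=rd.copy()
    for _ in range(20): r=rd/(1+k1*r*r)
    s=1/(1+k1*r*r);x=x*s;y=y*s
    c=np.stack([x,-y,-np.ones_like(x)],-1)
    P=d["pose"];return P[:3,3],c@P[:3,:3].T
def onplane(d,u,v,z):
    o,r=ray(d,u,v);t=(z-o[2])/r[...,2];return o+t[...,None]*r
def cloud(d):
    v,u=np.mgrid[0:420,0:560];o,r=ray(d,u,v);return o+r*d["z_map"][...,None]
def proj(d,p):
    P=d["pose"];c=(np.atleast_2d(p)-P[:3,3])@P[:3,:3];x=c[:,0]/-c[:,2];y=-c[:,1]/-c[:,2]
    f=1+float(d["k1"])*(x*x+y*y);return np.c_[d["K"][0,0]*x*f+d["K"][0,2],d["K"][1,1]*y*f+d["K"][1,2]]
def tri(obs):
    A=np.zeros((3,3));b=np.zeros(3)
    for d,u,v in obs:
        o,r=ray(d,u,v);r=r/np.linalg.norm(r);M=np.eye(3)-np.outer(r,r);A+=M;b+=M@o
    p=np.linalg.solve(A,b);return p,[np.linalg.norm(np.cross(p-ray(d,u,v)[0],ray(d,u,v)[1]/np.linalg.norm(ray(d,u,v)[1]))) for d,u,v in obs]
E
python3 - <<'E'
import numpy as np,cv2
from h import *
for n,(a,b,c,e),k in [("scene",(95,310,160,300),5),("top",(200,320,145,260),6)]:
    d=np.load(n+"0.npz");
    im=d["pixels"][c:e,a:b,::-1]
    im=cv2.resize(im,None,fx=3.6 if n=="scene" else 5,fy=3.6 if n=="scene" else 5,interpolation=cv2.INTER_CUBIC)
    im=cv2.convertScaleAbs(im,alpha=1.6,beta=10)
    cv2.imwrite(f"pics/{n}0c.png",im)
    C=cloud(d)
    pts=[(187,200),(247,218),(252,228),(283,190)] if n=="scene" else [(226,236),(287,232),(225,245),(275,190),(150,260)]
    for p in pts: print(n,p,C[p[1],p[0]].round(1))
E
```

```text
scene (187, 200) [458.3 355.9  76.1]
scene (247, 218) [477.6 204.6  72.7]
scene (252, 228) [474.2 191.4  47.1]
scene (283, 190) [609.2 180.4  49.6]
top (226, 236) [450.7 356.9 115.2]
top (287, 232) [470.4 179.9  28.4]
top (225, 245) [427.7 367.3  57.1]
top (275, 190) [598.2 217.2  48.5]
top (150, 260) [381.5 614.3  -1.2]
```

View pics/scene0c.png

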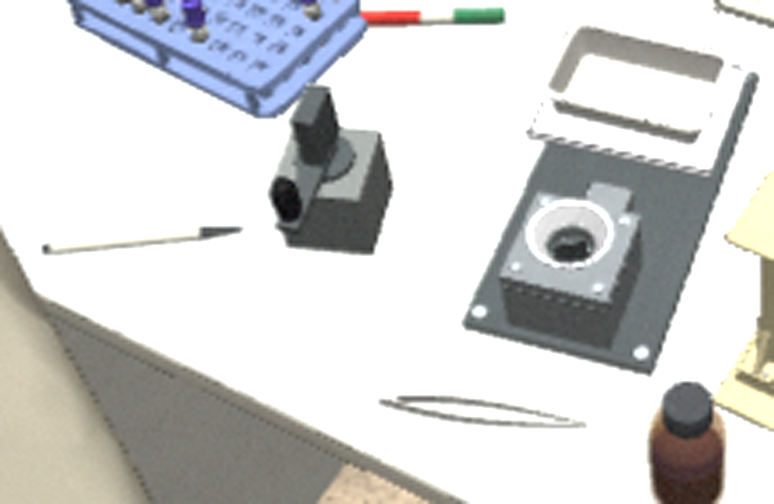

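View pics/top0c.png

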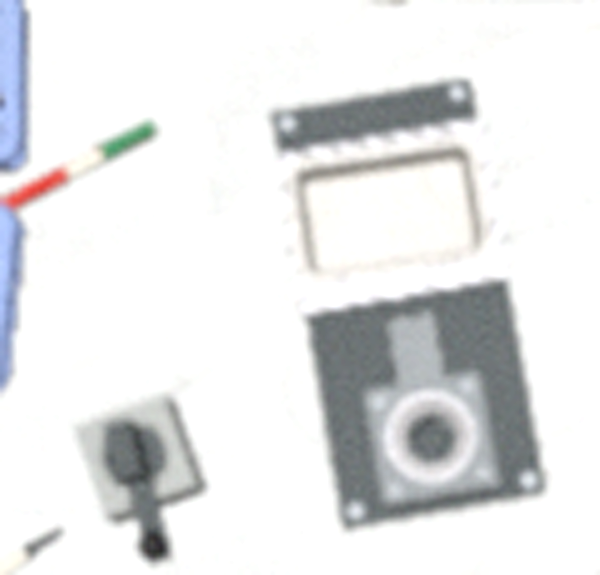

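```bash
cat >> h.py <<'E'
from scipy.spatial.transform import Rotation as Ro
def Rt(s): return Ro.from_euler('xyz',s["tool_rot"]).as_matrix()
def plan(s,p,yaw=None):
    R=Rt(s);d=R.T@(np.array(p)-s["eef_pos"])
    out=[d.round(1)]
    if yaw is not None:
        T=Ro.from_euler('xyz',[np.pi,0,yaw]).as_matrix();out.append(np.degrees(Ro.from_matrix(R.T@T).as_rotvec()).round(2))
    print("plan",out,"dist",np.linalg.norm(d).round(1));return out
E
python3 - <<'E'
from h import *
from cell import sensors
t=np.load("top0.npz");s=np.load("scene0.npz")
print("funnel",tri([(t,286.6,232.4),(s,253.3,225.0)]))
print("knob",tri([(t,200+152/5,145+543/5),(s,95+286/3.6,160+183/3.6)]))
print("base corners", onplane(t,np.array([200+308/5,200+505/5]),np.array([145+318/5,145+283/5]),8.))
C=cloud(t);m=C[...,2]
st=sensors.read_state()
# heights of neighbours
for nm,(a,b,c,e) in dict(rackY=(322,412,216,246),rackW=(322,412,184,214),rackBlue=(136,206,180,224)).items():
    P=C[c:e,a:b].reshape(-1,3);print(nm,np.percentile(P[:,2],[50,95,99]).round(),P.min(0).round(),P.max(0).round())
plan(st,[500,190,270],0.9)
E
```

```text
funnel (array([465.15433538, 180.56484118,  75.26913045]), [np.float64(0.32115145474820495), np.float64(0.32115145474822787)])
knob (array([400.44321193, 343.68153355, 105.14276343]), [np.float64(0.9926490226925515), np.float64(0.9926490226924847)])
base corners [[545.53683722 260.47958944   8.        ]
 [568.08841245 136.79658933   8.        ]]
rackY [164. 171. 174.] [ 336. -212.  -15.] [ 526.  152. 1649.]
rackW [171. 180. 218.] [ 336. -213.  -11.] [ 627.  152. 1649.]
rackBlue [42. 76. 85.] [336. 152. -14.] [ 639.  670. 1649.]
plan [array([-256.7,  363. ,  -39. ]), array([1.000e-02, 8.000e-02, 1.198e+01])] dist 446.3
```

Request:
arm_command([
  [[-128, 180, -30, 0, 0, 6], [-257, 363, -39, 0, 0, 12], [-257, 363, -39, 0, 0, 12], [-257, 363, -39, 0, 0, 12], [-257, 363, -39, 0, 0, 12], [-257, 363, -39, 0, 0, 12], [-257, 363, -39, 0, 0, 12], [-257, 363, -39, 0, 0, 12], [-257, 363, -39, 0, 0, 12], [-257, 363, -39, 0, 0, 12], [-257, 363, -39, 0, 0, 12], [-257, 363, -39, 0, 0, 12], [-257, 363, -39, 0, 0, 12], [-257, 363, -39, 0, 0, 12], [-257, 363, -39, 0, 0, 12], [-257, 363, -39, 0, 0, 12]],
])

```text
clock: 1.48
eef_pos: [499.2, 191.8, 270.0]
tool_rot: [-3.141, 0.0, 0.902]
force: [-0.4, -0.7, -0.3]
width: 85.5
```

```bash
python3 - <<'E'
from h import *
from cell import sensors,get_image
d=get_image("wrist");np.savez("w1.npz",**d);cv2.imwrite("pics/w1.png",d["pixels"][:,:,::-1])
s=sensors.read_state();print(s["clock"],s["eef_pos"],s["tool_rot"],s["qpos"].round(2))
print(proj(d,[[465,180.6,75.3],[400,343.7,105]]))
E
```

```text
1.5333 [499.33236564 191.58477313 270.12635763] [-3.14092988e+00  6.96683936e-05  9.02242487e-01] [-0.51  0.42  0.13  1.79 -0.07  0.93  0.55]
[[254.46060779 166.19025323]
 [358.03800134 -20.53696008]]
```

View pics/w1.png

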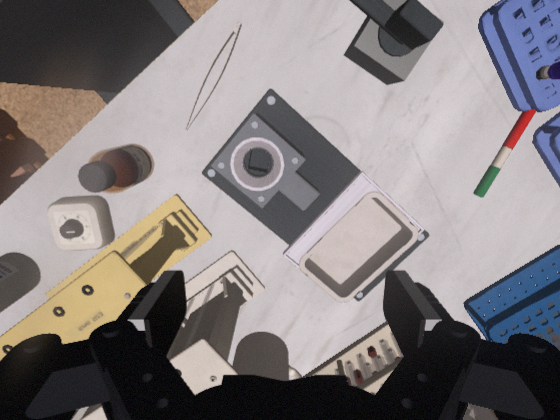

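```bash
python3 - <<'E'
from h import *
d=np.load("w1.npz");im=d["pixels"]
c=im[90:300,190:450,::-1];cv2.imwrite("pics/w1c.png",cv2.resize(c,None,fx=3,fy=2.8,interpolation=cv2.INTER_CUBIC))
# bright low-saturation ring
hsv=cv2.cvtColor(im,cv2.COLOR_RGB2HSV);m=((hsv[...,2]>165)).astype(np.uint8)
sub=np.zeros_like(m);sub[125:200,220:292]=m[125:200,220:292]
n,l,st,ce=cv2.connectedComponentsWithStats(sub)
i=1+np.argmax(st[1:,4]);print(st[i],ce[i])
cs,_=cv2.findContours((l==i).astype(np.uint8),cv2.RETR_CCOMP,cv2.CHAIN_APPROX_NONE)
for q in cs:
    if len(q)>30:
        e=cv2.fitEllipse(q);p=onplane(d,np.array(e[0][0]),np.array(e[0][1]),75.);print(e,p)
        dep=d["z_map"][130:200,225:290];
C=cloud(d);print(np.median(C[l==i],0))
E
```

```text
[230 137  54  54 639] [256.15179969 162.91079812]
((256.7518310546875, 163.70626831054688), (52.266807556152344, 53.590858459472656), 139.3541259765625) [464.52425046 183.93856082  75.        ]
((257.0544128417969, 164.06307983398438), (46.205299377441406, 46.7896614074707), 103.2697982788086) [464.98668986 183.94764781  75.        ]
[462.2499756  184.17786819  74.71927747]
```

View pics/w1c.png

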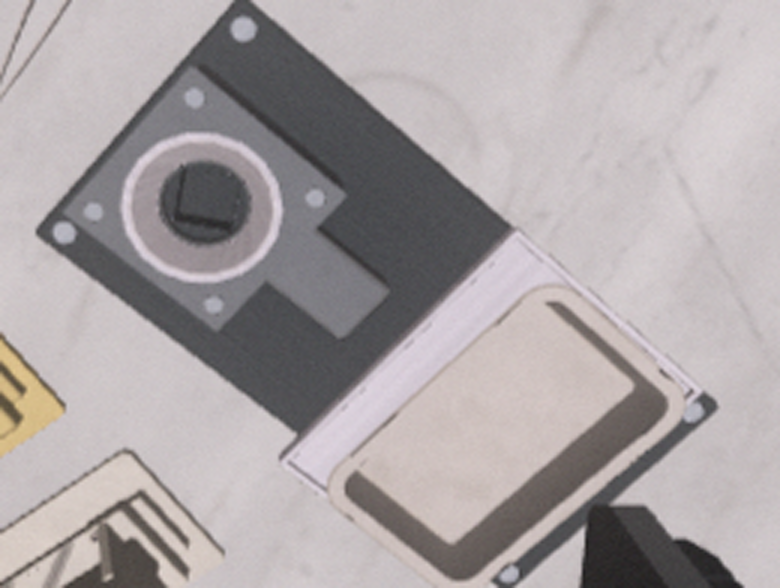

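```bash
python3 - <<'E'
from h import *
from cell import sensors
d=np.load("w1.npz");im=d["pixels"]
c=im[135:193,228:288,::-1];c=cv2.resize(c,None,fx=10,fy=10,interpolation=cv2.INTER_CUBIC)
g=cv2.convertScaleAbs(c,alpha=2.2,beta=-60);cv2.imwrite("pics/w1s.png",g)
plan(sensors.read_state(),[450,195,220],1.82)
E
```

```text
plan [array([-27.9, -40.8,  50.2]), array([-4.000e-02, -1.000e-02, -5.258e+01])] dist 70.4
```

View pics/w1s.png

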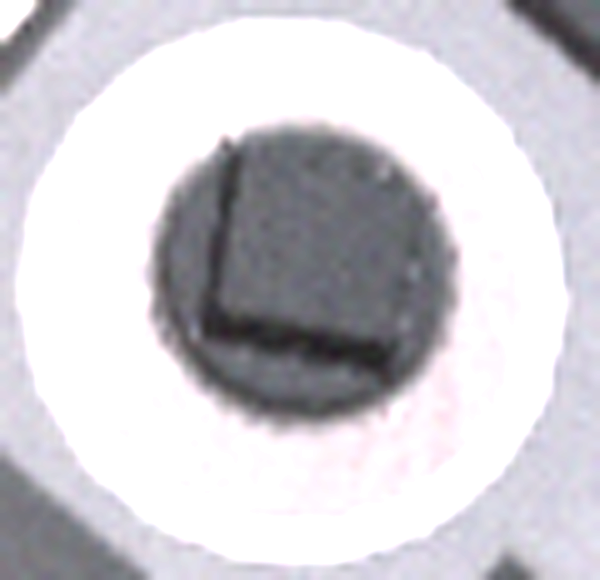

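Request:
arm_command([
  [[-28, -41, 50, 0, 0, -52.6], [-28, -41, 50, 0, 0, -52.6], [-28, -41, 50, 0, 0, -52.6], [-28, -41, 50, 0, 0, -52.6], [-28, -41, 50, 0, 0, -52.6], [-28, -41, 50, 0, 0, -52.6], [-28, -41, 50, 0, 0, -52.6], [-28, -41, 50, 0, 0, -52.6], [-28, -41, 50, 0, 0, -52.6], [-28, -41, 50, 0, 0, -52.6], [-28, -41, 50, 0, 0, -52.6], [-28, -41, 50, 0, 0, -52.6]],
])

```text
clock: 2.53
eef_pos: [450.4, 193.9, 220.3]
tool_rot: [-3.142, 0.0, 1.817]
force: [0.4, 0.4, -0.7]
width: 85.7
```

```bash
python3 - <<'E'
from h import *
from cell import sensors,get_image
d=get_image("wrist");np.savez("w2.npz",**d);cv2.imwrite("pics/w2.png",d["pixels"][:,:,::-1])
s=sensors.read_state();print(s["clock"],s["eef_pos"],s["tool_rot"],s["qpos"].round(2))
u,v=proj(d,[[465,183,75]])[0].astype(int);print(u,v)
im=d["pixels"]
c=im[max(v-45,0):v+45,u-45:u+45,::-1];c=cv2.resize(c,None,fx=6.5,fy=6.5,interpolation=cv2.INTER_CUBIC)
cv2.imwrite("pics/w2s.png",cv2.convertScaleAbs(c,alpha=2.2,beta=-60)); print("crop",u-45,max(v-45,0))
E
```

```text
2.5833 [450.45440849 193.91236046 220.28460383] [3.14158073e+00 7.26723350e-05 1.81729637e+00] [-0.37  0.42 -0.12  1.96  0.07  0.76  1.28]
267 209
crop 222 164
```

View pics/w2.png

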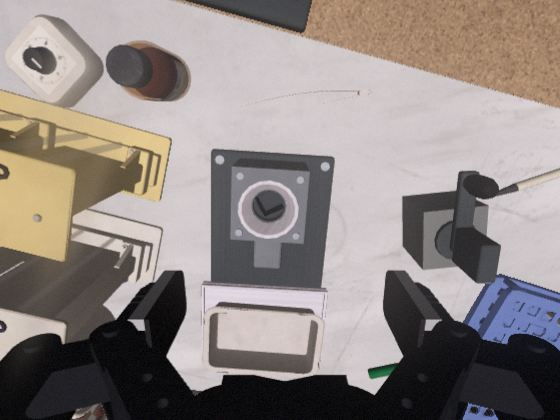

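View pics/w2s.png

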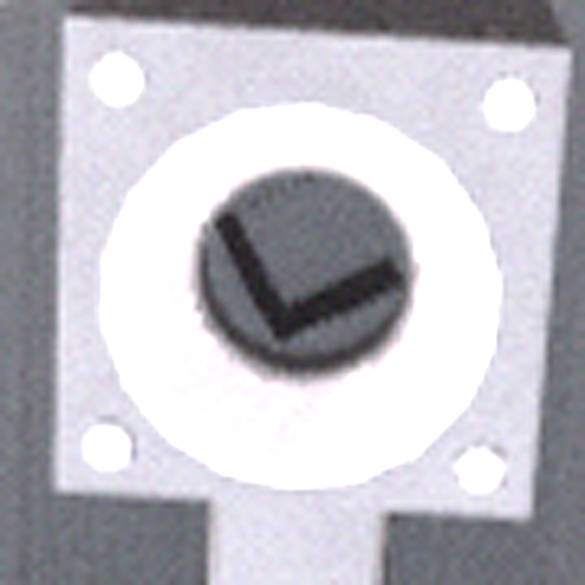

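```bash
python3 - <<'E'
from h import *
d1=np.load("w1.npz");d2=np.load("w2.npz")
def fun(d,box):
    im=d["pixels"];m=(im.max(2)>165).astype(np.uint8);a,b,c,e=box;s=np.zeros_like(m);s[c:e,a:b]=m[c:e,a:b]
    n,l,st,ce=cv2.connectedComponentsWithStats(s);i=1+np.argmax(st[1:,4])
    cs,_=cv2.findContours((l==i).astype(np.uint8),cv2.RETR_CCOMP,cv2.CHAIN_APPROX_NONE)
    return [cv2.fitEllipse(q) for q in cs if len(q)>40]
e1=fun(d1,(220,292,125,200));e2=fun(d2,(232,304,174,244))
for e in e1+e2:print(e)
for d,e in((d1,e1),(d2,e2)):
    for q in e: print(onplane(d,np.array(q[0][0]),np.array(q[0][1]),75.).round(1))
print(tri([(d1,*e1[0][0]),(d2,*e2[0][0])]))
def ed(d,pts,ox,oy,k):
    p=np.array(pts,float)/k+[ox,oy]-0.5+0.5/k
    w=onplane(d,p[:,0],p[:,1],50.);print(w.round(1))
    for i in range(len(w)-1):
        v=w[i+1]-w[i];print("ang",np.degrees(np.arctan2(v[1],v[0])).round(1),np.hypot(*v[:2]).round(1))
ed(d2,[(218,222),(282,340),(403,280)],222,164,6.5)
ed(d1,[(226,145),(203,338),(390,372)],228,135,10)
# stand yaw from base plate/ platform
E
```

```text
((256.7518310546875, 163.70626831054688), (52.266807556152344, 53.590858459472656), 139.3541259765625)
((257.0544128417969, 164.06307983398438), (46.205299377441406, 46.7896614074707), 103.2697982788086)
((267.7093200683594, 209.2322998046875), (57.378448486328125, 59.86006546020508), 98.51471710205078)
((265.93359375, 210.04270935058594), (47.599395751953125, 50.89364242553711), 134.1690216064453)
[464.5 183.9  75. ]
[465.  183.9  75. ]
[464.3 183.3  75. ]
[465.4 182.   75. ]
(array([464.76819984, 183.49215216,  73.0061052 ]), [np.float64(0.15536197394946585), np.float64(0.15536197394950085)])
[[463.6 169.6  50. ]
 [479.  182.9  50. ]
 [465.6 198.1  50. ]]
ang 40.7 20.3
ang 131.4 20.3
[[450.  184.3  50. ]
 [464.3 169.2  50. ]
 [479.6 182.6  50. ]]
ang -46.8 20.8
ang 41.3 20.4
```

```bash
python3 - <<'E'
from h import *
from cell import sensors
plan(sensors.read_state(),[440,362,250],1.817)
E
```

```text
plan [array([165.6,  30.9, -29.7]), array([0.  , 0.  , 0.02])] dist 171.0
```

Request:
arm_command([
  [[165, 31, -30, 0, 0, 0], [165, 31, -30, 0, 0, 0], [165, 31, -30, 0, 0, 0], [165, 31, -30, 0, 0, 0], [165, 31, -30, 0, 0, 0], [165, 31, -30, 0, 0, 0], [165, 31, -30, 0, 0, 0], [165, 31, -30, 0, 0, 0]],
])

```text
clock: 3.25
eef_pos: [440.6, 359.1, 249.8]
tool_rot: [-3.141, 0.002, 1.815]
force: [1.0, 0.6, -0.5]
width: 85.5
```

```bash
python3 - <<'E'
from h import *
from cell import sensors,get_image
d=get_image("wrist");np.savez("w3.npz",**d);cv2.imwrite("pics/w3.png",d["pixels"][:,:,::-1])
s=sensors.read_state();print(s["clock"],s["eef_pos"],s["tool_rot"],s["qpos"].round(2))
u,v=proj(d,[[450,358,110]])[0].astype(int);print(u,v)
c=d["pixels"][max(v-70,0):v+80,u-75:u+75,::-1];c=cv2.resize(c,None,fx=4,fy=4,interpolation=cv2.INTER_CUBIC)
cv2.imwrite("pics/w3s.png",cv2.convertScaleAbs(c,alpha=1.6,beta=0)); print("crop",u-75,max(v-70,0))
E
```

```text
3.3 [440.7786528  359.03277018 249.94910658] [-3.14082648e+00  1.70763555e-03  1.81484883e+00] [-0.65  0.49 -0.13  1.72  0.08  0.93  1.01]
279 208
crop 204 138
```

View pics/w3s.png

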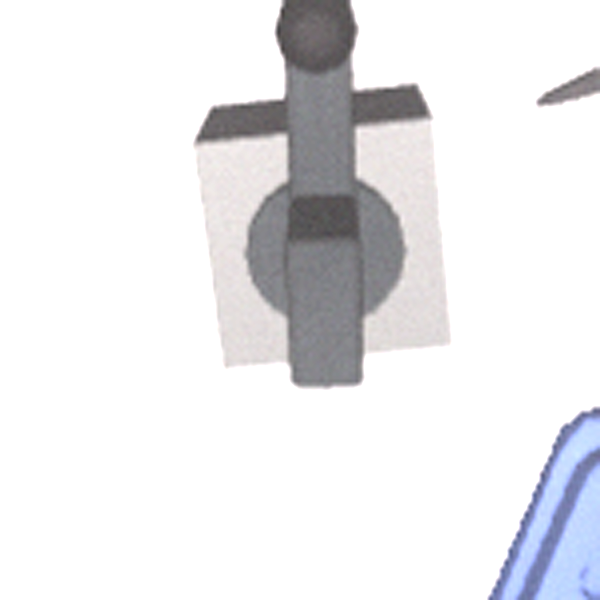

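```bash
python3 - <<'E'
from h import *
d=np.load("w3.npz")
f=lambda x,y:(204+x/4-.375,138+y/4-.375)
P=np.array([f(*p) for p in [(287,240),(361,240),(362,385),(292,385)]])
w=onplane(d,P[:,0],P[:,1],117.);print(w.round(1),w.mean(0).round(1))
a=(w[3]+w[2]-w[0]-w[1]);print("yaw x",np.arctan2(a[1],a[0]), np.linalg.norm(a)/2,np.linalg.norm(w[1]-w[0]))
for i,j in((0,3),(1,2)):
    a=w[j]-w[i];print(np.arctan2(a[1],a[0]))
u,v=f(316,33);k=onplane(d,np.array(u),np.array(v),106.);print("knob",k, np.arctan2(*(w.mean(0)-k)[[1,0]]),np.hypot(*(w.mean(0)-k)[:2]))
for q in [(246,252),(405,252)]:
    u,v=f(*q);print("collar",onplane(d,np.array(u),np.array(v),66.).round(1))
H=np.array([f(*p) for p in [(195,144),(431,120),(450,344),(226,366)]]);hw=onplane(d,H[:,0],H[:,1],60.);print("holder",hw.round(1),hw.mean(0).round(1))
t=np.load("top0.npz");print("z grip from depth",cloud(d)[215,285].round(1))
from cell import sensors
plan(sensors.read_state(),[435,340,180],1.78)
E
```

```text
[[439.1 351.9 117. ]
 [435.4 366.9 117. ]
 [466.7 375.2 117. ]
 [470.4 360.5 117. ]] [452.9 363.6 117. ]
yaw x 0.26469813584721646 32.459142197950136 15.521709612292339
0.2701167968048922
0.2592778147318035
knob [397.1960525  347.65829508 106.        ] 0.27919667706850854 57.970760281154696
collar [457.9 344.5  66. ]
collar [448.3 382.9  66. ]
holder [[435.6 326.   60. ]
 [415.7 381.1  60. ]
 [470.8 401.4  60. ]
 [490.8 346.4  60. ]] [453.2 363.7  60. ]
z grip from depth [451.8 363.4 117.5]
plan [array([-17. , -10.2,  70. ]), array([-0.04,  0.1 ,  2.  ])] dist 72.7
```

```bash
python3 - <<'E'
from h import *
from cell import sensors
s=sensors.read_state();print(s["qd"].round(3))
plan(s,[453,363.6,145],1.84)
E
```

```text
[ 0.005 -0.002 -0.006 -0.003 -0.003 -0.002 -0.002]
plan [array([  1.7,  13. , 104.9]), array([-0.05,  0.1 , -1.44])] dist 105.8
```

Request:
arm_command([
  [[0.6, 4.3, 35, 0, 0, -0.5], [1.1, 8.6, 70, 0, 0, -1], [1.7, 13, 95, 0, 0.1, -1.4], [1.7, 13, 105, 0, 0.1, -1.4], [1.7, 13, 105, 0, 0.1, -1.4], [1.7, 13, 105, 0, 0.1, -1.4]],
])

```text
clock: 3.8
eef_pos: [452.8, 365.4, 145.7]
tool_rot: [-3.141, -0.001, 1.84]
force: [0.8, 1.0, 0.1]
width: 85.4
```

```bash
python3 - <<'E'
from h import *
from cell import sensors,get_image
d=get_image("wrist");np.savez("w4.npz",**d)
s=sensors.read_state();print(s["clock"],s["eef_pos"],s["tool_rot"])
u,v=proj(d,[[453,363.6,117]])[0].astype(int);print(u,v)
y0=max(v-100,0);c=d["pixels"][y0:v+90,u-95:u+95,::-1];c=cv2.resize(c,None,fx=3,fy=3,interpolation=cv2.INTER_CUBIC)
cv2.imwrite("pics/w4s.png",cv2.convertScaleAbs(c,alpha=1.6,beta=0)); print("crop",u-95,y0)
plan(s,[453,363.6,80],1.84)
E
```

```text
3.85 [453.25514401 366.13033841 146.63408149] [ 3.13989714e+00 -2.47215694e-03  1.84098325e+00]
279 250
crop 184 150
plan [array([-2.5, -1. , 66.6]), array([ 0.1 , -0.14,  0.06])] dist 66.7
```

View pics/w4s.png

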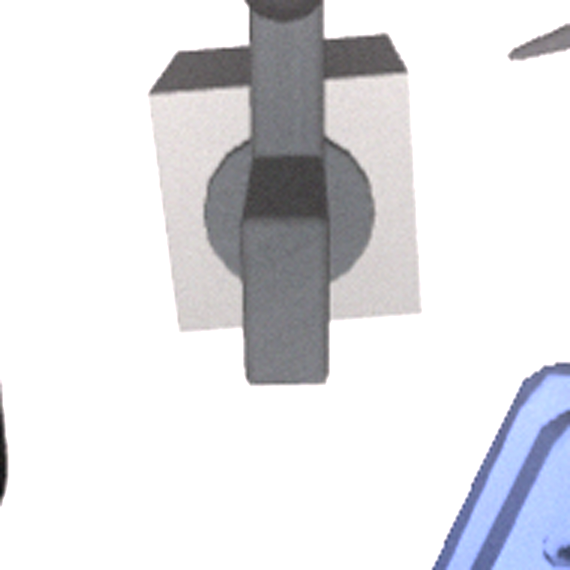

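```bash
python3 - <<'E'
from h import *
from cell import sensors,get_image
d3=np.load("w3.npz");d=np.load("w4.npz")
f3=lambda x,y:(204+x/4-.375,138+y/4-.375)
f=lambda x,y:(184+x/3-.33,150+y/3-.33)
a3=[(287,240),(361,240),(362,385),(292,385)];a4=[(243,220),(329,220),(327,383),(247,383)]
T=[]
for p,q in zip(a3,a4):
    x,r=tri([(d3,*f3(*p)),(d,*f(*q))]);T.append(x);print(x.round(1),np.round(r[0],2))
print(np.mean(T,0).round(1))
P=np.array([f(*q) for q in a4]);w=onplane(d,P[:,0],P[:,1],117.);print(w.mean(0).round(1),np.arctan2(*(w[3]-w[0])[[1,0]]),np.arctan2(*(w[2]-w[1])[[1,0]]))
s=sensors.read_state();print(s["eef_pos"],s["tool_rot"],s["qd"].round(4))
E
```

```text
[437.8 351.7 122. ] 0.04
[435.3 366.8 117.4] 0.13
[467.1 375.3 116.1] 0.02
[469.9 360.5 118.3] 0.09
[452.5 363.6 118.4]
[453.1 363.6 117. ] 0.2758910854361167 0.2656875883192752
[453.25514401 366.13033841 146.63408149] [ 3.13989714e+00 -2.47215694e-03  1.84098325e+00] [-0.006  -0.0168 -0.0035 -0.0107 -0.0005 -0.0036  0.0019]
```

Request:
arm_command([
  [[0, 0, 0, 0, 0, 0], [0, 0, 0, 0, 0, 0]],
])

```text
clock: 4.02
eef_pos: [453.2, 366.7, 147.0]
tool_rot: [3.139, -0.003, 1.842]
force: [0.3, 0.5, 0.2]
width: 85.3
```

```bash
python3 - <<'E'
from h import *
from cell import sensors,get_image
s=sensors.read_state();print(s["eef_pos"],s["tool_rot"],s["qd"].round(4))
plan(s,[453,363.6,80],1.84)
E
```

```text
[453.20509073 366.70346951 147.03188944] [ 3.13885559e+00 -3.02608376e-03  1.84186764e+00] [-0.0006  0.0037  0.0003  0.0039  0.0017 -0.0026  0.0001]
plan [array([-3.1, -1.2, 67. ]), array([ 0.16, -0.17,  0.11])] dist 67.1
```

Request:
arm_command([
  [[-3, -1, 15, 0, 0, 0], [-3, -1, 30, 0, 0, 0], [-3, -1, 45, 0, 0, 0], [-3, -1, 58, 0, 0, 0], [-3, -1, 67, 0, 0, 0], [-3, -1, 67, 0, 0, 0], [-3, -1, 67, 0, 0, 0], [-3, -1, 67, 0, 0, 0]],
])

```text
clock: 4.68
eef_pos: [452.8, 363.6, 79.2]
tool_rot: [3.14, -0.003, 1.842]
force: [0.3, -0.5, -0.5]
width: 85.6
```

```bash
python3 - <<'E'
from h import *
from cell import sensors,get_image
s=sensors.read_state();print(s["eef_pos"],s["tool_rot"],s["qd"].round(4),s["force"])
plan(s,[453,363.6,80],1.84)
E
```

```text
[452.78048521 363.59997433  79.24936309] [ 3.14011391e+00 -2.50387625e-03  1.84211090e+00] [ 0.0007 -0.0049 -0.0004 -0.0004 -0.0016 -0.0001 -0.0025] [ 0.31671767 -0.50674187 -0.49414195]
plan [array([-0.1,  0.2, -0.8]), array([ 0.08, -0.14,  0.12])] dist 0.8
```

Aligned. Close the jaws.

Request:
arm_command([
  [[0, 0, -0.8, 0, 0, 0], [0, 0, -0.8, 0, 0, 0], [0, 0, -0.8, 0, 0, 0], [0, 0, -0.8, 0, 0, 0], [0, 0, -0.8, 0, 0, 0], [0, 0, -0.8, 0, 0, 0], [0, 0, -0.8, 0, 0, 0], [0, 0, -0.8, 0, 0, 0], [0, 0, -0.8, 0, 0, 0], [0, 0, -0.8, 0, 0, 0]],
], claw=-1)

```text
clock: 5.52
eef_pos: [452.4, 363.0, 79.2]
tool_rot: [3.141, -0.002, 1.842]
force: [-0.5, -0.8, 2.4]
width: 16.0
```

Request:
arm_command([
  [[0, 0, -8, 0, 0, 0], [0, 0, -20, 0, 0, 0], [0, 0, -35, 0, 0, 0], [0, 0, -52, 0, 0, 0], [0, 0, -70, 0, 0, 0], [0, 0, -88, 0, 0, 0], [0, 0, -103, 0, 0, 0], [0, 0, -113, 0, 0, 0], [0, 0, -118, 0, 0, 0], [0, 0, -118, 0, 0, 0], [0, 0, -118, 0, 0, 0]],
])

```text
clock: 6.43
eef_pos: [452.1, 362.6, 196.9]
tool_rot: [-3.141, -0.001, 1.842]
force: [0.3, -0.9, -2.5]
width: 15.6
```

```bash
python3 - <<'E'
from h import *
from cell import sensors,get_image
s=sensors.read_state();print(s["clock"],s["eef_pos"],s["tool_rot"],s["force"],s["torque"],s["width"],s["qpos"].round(2))
d=get_image("wrist");cv2.imwrite("pics/w5.png",d["pixels"][:,:,::-1])
plan(s,[464.7,183.6,200],np.radians(41.3+90)-.005)
E
```

```text
6.4333 [452.05722591 362.57462645 196.85142681] [-3.14102647e+00 -1.48816890e-03  1.84200742e+00] [ 0.33241794 -0.89782644 -2.48209756] [0.02091833 0.00275862 0.00412582] 15.563552949583807 [-0.64  0.57 -0.14  1.75  0.1   0.82  1.03]
plan [array([-175.8,  -35.8,   -3.4]), array([-1.000e-02, -9.000e-02, -2.547e+01])] dist 179.4
```

View pics/w5.png

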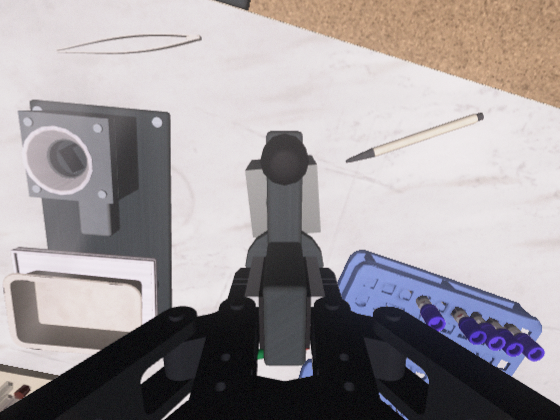

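```bash
python3 - <<'E'
from h import *
from cell import sensors,get_image
s=sensors.read_state();d=get_image("wrist")
c=d["pixels"][230:380,210:360,::-1];cv2.imwrite("pics/w5s.png",cv2.convertScaleAbs(cv2.resize(c,None,fx=4,fy=4,interpolation=cv2.INTER_CUBIC),alpha=2,beta=20))
P=np.array([(264,288),(307,288),(303,362),(268,362)],float)
w=onplane(d,P[:,0],P[:,1],s["eef_pos"][2]+37.8);print(w.mean(0)-s["eef_pos"],Rt(s).T@(w.mean(0)-s["eef_pos"]),np.linalg.norm(w[3]-w[0]),np.arctan2(*(w[3]+w[2]-w[0]-w[1])[[1,0]]))
E
```

```text
[-0.17732923  1.39858128 37.8       ] [  1.43547969   0.14904157 -37.79873887] 31.040394338418572 0.2720679252439696
```

View pics/w5s.png

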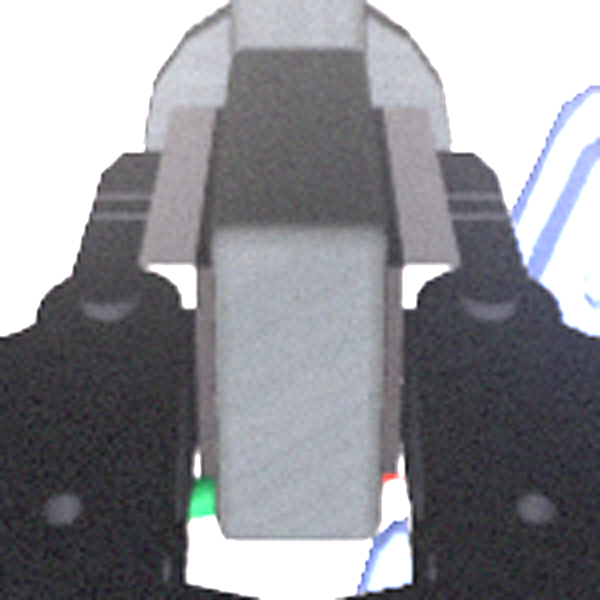

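Request:
arm_command([
  [[-15, -3, -4, 0, 0, -3], [-35, -7, -4, 0, 0, -6], [-60, -12, -4, 0, 0, -9], [-85, -17, -4, 0, 0, -12], [-110, -22, -4, 0, 0, -16], [-135, -27, -4, 0, 0, -20], [-155, -32, -4, 0, 0, -23], [-168, -35, -4, 0, 0, -25], [-175.8, -35.8, -4, 0, 0, -25.5], [-175.8, -35.8, -4, 0, 0, -25.5], [-175.8, -35.8, -4, 0, 0, -25.5], [-175.8, -35.8, -4, 0, 0, -25.5], [-175.8, -35.8, -4, 0, 0, -25.5]],
])

```text
clock: 7.62
eef_pos: [464.7, 185.4, 200.7]
tool_rot: [3.14, -0.002, 2.289]
force: [0.4, -0.7, -1.3]
width: 15.7
```

```bash
python3 - <<'E'
from h import *
from cell import sensors,get_image
s=sensors.read_state();print(s["clock"],s["eef_pos"],s["tool_rot"],s["force"],s["torque"],s["width"],s["qpos"].round(2))
d=get_image("wrist");np.savez("w6.npz",**d);cv2.imwrite("pics/w6.png",d["pixels"][:,:,::-1])
d=get_image("scene");np.savez("s6.npz",**d);cv2.imwrite("pics/s6.png",cv2.resize(d["pixels"][140:280,180:340,::-1],None,fx=4,fy=4,interpolation=cv2.INTER_CUBIC))
E
```

```text
7.6167 [464.74508112 185.39558459 200.70037321] [ 3.14035789e+00 -2.25444007e-03  2.28876362e+00] [ 0.37645403 -0.68514444 -1.26879753] [ 0.00044292 -0.01514768  0.01310211] 15.700311214743913 [-0.24  0.47 -0.27  1.96  0.18  0.74  1.67]
```

View pics/w6.png

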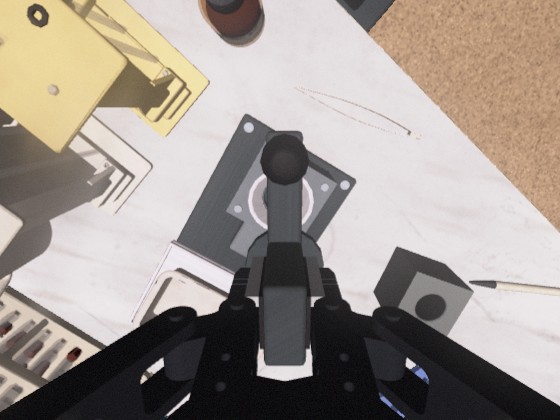

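View pics/s6.png

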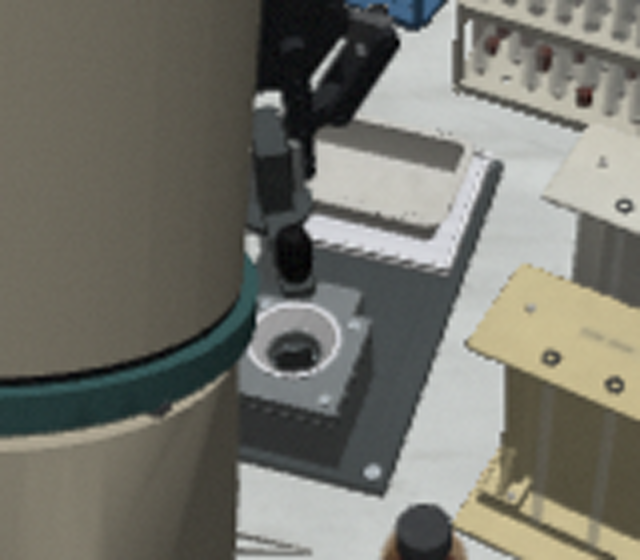

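```bash
python3 - <<'E'
from h import *
from cell import sensors,get_image
s=sensors.read_state()
plan(s,[464.4,182.6,150],np.radians(41.3+90)-.005)
E
```

```text
plan [array([-1.7, -1.9, 50.7]), array([ 0.06, -0.11,  0.11])] dist 50.8
```

Request:
arm_command([
  [[-1, -1, 10, 0, 0, 0], [-1.7, -1.9, 25, 0, 0, 0], [-1.7, -1.9, 38, 0, 0, 0], [-1.7, -1.9, 46, 0, 0, 0], [-1.7, -1.9, 49, 0, 0, 0], [-1.7, -1.9, 49, 0, 0, 0], [-1.7, -1.9, 49, 0, 0, 0], [-1.7, -1.9, 49, 0, 0, 0]],
])

```text
clock: 8.38
eef_pos: [465.1, 181.8, 152.4]
tool_rot: [3.14, -0.001, 2.287]
force: [0.7, -0.1, -2.5]
width: 15.4
```

```bash
python3 - <<'E'
from h import *
from cell import sensors,get_image
s=sensors.read_state();print(s["eef_pos"],s["tool_rot"],s["force"],s["torque"])
plan(s,[464.4,182.6,130],np.radians(41.3+90)-.005)
E
```

```text
[465.08597533 181.82130259 152.40164603] [ 3.13956760e+00 -1.23361892e-03  2.28725494e+00] [ 0.73826006 -0.08553789 -2.53344695] [ 0.01325188 -0.0509615  -0.0790715 ]
plan [array([ 1. , -0.1, 22.4]), array([ 0.12, -0.07,  0.04])] dist 22.4
```

Request:
arm_command([
  [[0.5, 0, 3, 0, 0, 0], [1, 0, 6, 0, 0, 0], [1, 0, 9, 0, 0, 0], [1, 0, 12, 0, 0, 0], [1, 0, 15, 0, 0, 0], [1, 0, 18, 0, 0, 0], [1, 0, 20, 0, 0, 0], [1, 0, 20, 0, 0, 0], [1, 0, 20, 0, 0, 0]],
])

```text
clock: 9.13
eef_pos: [463.9, 182.2, 131.6]
tool_rot: [3.141, -0.002, 2.287]
force: [0.3, 0.0, -2.5]
width: 15.4
```

```bash
python3 - <<'E'
from h import *
from cell import sensors,get_image
s=sensors.read_state();print(s["eef_pos"],s["tool_rot"],s["force"],s["torque"],s["qd"].round(3))
plan(s,[464.4,182.6,119],np.radians(41.3+90)-.005)
E
```

```text
[463.87157901 182.17903138 131.61454414] [ 3.14113425e+00 -1.69957427e-03  2.28712482e+00] [ 0.30989869  0.01209463 -2.45420122] [ 0.00171327 -0.03130825  0.04711722] [ 0.002 -0.006  0.    -0.005  0.001  0.001 -0.001]
plan [array([-0.1,  0.7, 12.6]), array([ 0.03, -0.1 ,  0.03])] dist 12.6
```

Request:
arm_command([
  [[0, 0.3, 2, 0, 0, 0], [0, 0.5, 4, 0, 0, 0], [0, 0.5, 6, 0, 0, 0], [0, 0.5, 8, 0, 0, 0], [0, 0.5, 9, 0, 0, 0], [0, 0.5, 10, 0, 0, 0], [0, 0.5, 10, 0, 0, 0]],
])

```text
clock: 9.72
eef_pos: [464.2, 182.5, 121.6]
tool_rot: [3.141, -0.002, 2.287]
force: [-0.4, -0.2, -2.0]
width: 15.5
```

Request:
arm_command([
  [[0, 0, 1, 0, 0, 0], [0, 0, 2, 0, 0, 0], [0, 0, 3, 0, 0, 0], [0, 0, 4, 0, 0, 0], [0, 0, 4, 0, 0, 0], [0, 0, 4, 0, 0, 0]],
])

```text
clock: 10.22
eef_pos: [464.3, 182.6, 117.7]
tool_rot: [3.141, -0.002, 2.287]
force: [0.8, -0.9, -3.2]
width: 15.5
```

Request:
arm_command([
  [[0, 0, 1, 0, 0, 0], [0, 0, 2, 0, 0, 0], [0, 0, 3, 0, 0, 0], [0, 0, 3, 0, 0, 0], [0, 0, 3, 0, 0, 0]],
])

```text
clock: 10.63
eef_pos: [464.3, 182.6, 114.7]
tool_rot: [3.141, -0.002, 2.287]
force: [0.5, 0.1, -2.2]
width: 15.0
```

Request:
arm_command([
  [[0, 0, 1, 0, 0, 0], [0, 0, 2, 0, 0, 0], [0, 0, 3, 0, 0, 0], [0, 0, 3, 0, 0, 0], [0, 0, 3, 0, 0, 0]],
])

```text
clock: 11.05
eef_pos: [464.3, 182.6, 111.7]
tool_rot: [3.141, -0.002, 2.287]
force: [-0.1, 0.5, -2.7]
width: 14.6
```

```bash
python3 - <<'E'
from h import *
from cell import sensors,get_image
s=sensors.read_state();print(s["eef_pos"],s["width"],s["force"],s["torque"])
d=get_image("wrist");cv2.imwrite("pics/w7.png",d["pixels"][:,:,::-1])
E
```

```text
[464.25673124 182.5707425  111.71094267] 14.645800138209282 [-0.12243251  0.54353377 -2.69070157] [ 0.00080777 -0.00475407 -0.00778496]
```

View pics/w7.png

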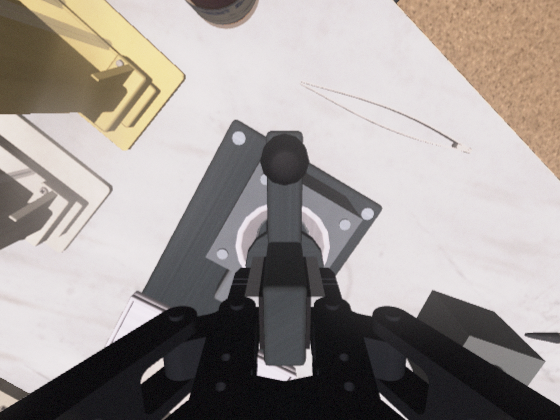

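Crank unchanged in the grip (knob at (285,160)). Continue down to the floor (expected TCP z about 104).

Request:
arm_command([
  [[0, 0, 1, 0, 0, 0], [0, 0, 2, 0, 0, 0], [0, 0, 3, 0, 0, 0], [0, 0, 4, 0, 0, 0], [0, 0, 5, 0, 0, 0], [0, 0, 5, 0, 0, 0], [0, 0, 5, 0, 0, 0]],
])

```text
clock: 11.68
eef_pos: [464.3, 182.5, 106.7]
tool_rot: [3.141, -0.002, 2.287]
force: [0.3, 0.0, -2.6]
width: 15.0
```

Request:
arm_command([
  [[0, 0, 0.7, 0, 0, 0], [0, 0, 1.4, 0, 0, 0], [0, 0, 2, 0, 0, 0], [0, 0, 2.5, 0, 0, 0], [0, 0, 2.5, 0, 0, 0]],
])

```text
clock: 12.1
eef_pos: [464.3, 182.6, 104.2]
tool_rot: [3.141, -0.002, 2.287]
force: [-0.1, 0.2, -1.9]
width: 15.3
```

Request:
arm_command([
  [[0, 0, 0.5, 0, 0, 0], [0, 0, 1, 0, 0, 0], [0, 0, 1, 0, 0, 0], [0, 0, 1, 0, 0, 0]],
])

```text
clock: 12.43
eef_pos: [464.4, 182.6, 103.5]
tool_rot: [3.141, -0.001, 2.287]
force: [-0.2, -0.6, 1.8]
width: 15.3
```

Request:
arm_command([
  [[0, 0, -0.3, 0, 0, 2], [0, 0, -0.3, 0, 0, 5], [0, 0, -0.3, 0, 0, 8], [0, 0, -0.3, 0, 0, 11], [0, 0, -0.3, 0, 0, 14], [0, 0, -0.3, 0, 0, 17], [0, 0, -0.3, 0, 0, 20], [0, 0, -0.3, 0, 0, 23], [0, 0, -0.3, 0, 0, 26], [0, 0, -0.3, 0, 0, 28], [0, 0, -0.3, 0, 0, 30], [0, 0, -0.3, 0, 0, 30], [0, 0, -0.3, 0, 0, 30]],
])

```text
clock: 13.52
eef_pos: [464.1, 182.6, 103.6]
tool_rot: [-3.141, -0.002, 1.764]
force: [-0.7, 0.4, 1.5]
width: 15.5
```

```bash
python3 - <<'E'
from h import *
from cell import sensors,get_image
s=sensors.read_state();print(s["clock"],s["eef_pos"],s["tool_rot"],s["width"],s["force"],s["torque"],s["qpos"].round(2))
d=get_image("wrist");cv2.imwrite("pics/w8.png",d["pixels"][:,:,::-1])
t=get_image("top");C=cloud(t);np.savez("t8.npz",**t)
C0=cloud(np.load("top0.npz"))
for c in (C0,C):
    m=(abs(c[...,2]-65)<40)
    for u,v in[(278,188),(278,200),(257,192),(262,203),(292,198)]:print(c[v-1:v+2,u-1:u+2].reshape(-1,3).mean(0).round(1),end=' ')
    print()
E
```

```text
13.5167 [464.1318109  182.58270341 103.5716601 ] [-3.14114318e+00 -1.62101445e-03  1.76384588e+00] 15.456892144954683 [-0.68715238  0.37723786  1.47213097] [-0.11310678  0.2906289   0.1624959 ] [-0.39  0.61 -0.06  2.05  0.08  0.48  1.26]
[604.2 208.   49.7] [565.8 207.4  57.5] [592.8 273.1  42.2] [557.6 256.7  49.5] [572.  164.7  58.1] 
[603.2 207.7  56. ] [558.4 205.7 109.3] [592.3 272.9  45.2] [557.2 256.5  51.8] [522.5 161.8 392.4]
```

View pics/w8.png

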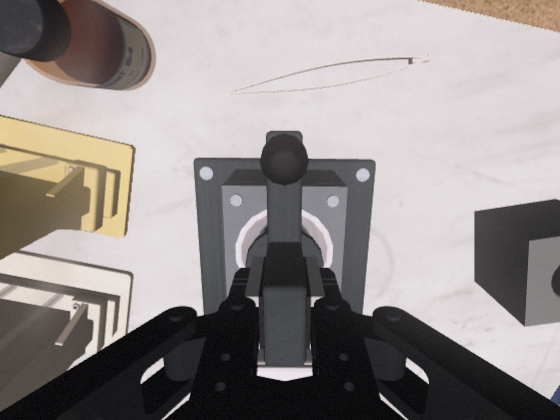

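Request:
arm_command([
  [[0, 0, 0, 0, 0, 3], [0, 0, 0, 0, 0, 6], [0, 0, 0, 0, 0, 9], [0, 0, 0, 0, 0, 12], [0, 0, 0, 0, 0, 15], [0, 0, 0, 0, 0, 18], [0, 0, 0, 0, 0, 21], [0, 0, 0, 0, 0, 24], [0, 0, 0, 0, 0, 27], [0, 0, 0, 0, 0, 30], [0, 0, 0, 0, 0, 33], [0, 0, 0, 0, 0, 36], [0, 0, 0, 0, 0, 39], [0, 0, 0, 0, 0, 40], [0, 0, 0, 0, 0, 40]],
])

```text
clock: 14.87
eef_pos: [464.6, 183.5, 103.7]
tool_rot: [-3.14, -0.003, 1.067]
force: [-2.0, 2.9, 0.6]
width: 15.6
```

```bash
cat > chk.py <<'E'
from h import *
from cell import sensors,get_image
s=sensors.read_state();print(s["clock"],s["eef_pos"],s["tool_rot"],s["width"],s["force"],s["torque"],s["qpos"].round(2))
t=get_image("top");C=cloud(t);cv2.imwrite("pics/top_%d.png"%(s["clock"]*100),cv2.resize(t["pixels"][145:260,200:320,::-1],None,fx=5,fy=5))
C0=cloud(np.load("top0.npz"))
# heights by world xy window inside dish floor
for c in (C0,C):
    m=(abs(c[...,0]-603)<15)&(abs(c[...,1]-213)<30)&(c[...,2]<150)
    print(m.sum(),np.median(c[m],0).round(2))
E
python3 chk.py
```

```text
14.8667 [464.55708092 183.54208701 103.6904528 ] [-3.14049077e+00 -2.56062354e-03  1.06651992e+00] 15.587179074034529 [-1.97077449  2.92388699  0.59288766] [0.66738472 0.18315505 0.22488291] [-0.51  0.62  0.12  2.05 -0.16  0.48  0.8 ]
200 [603.09 212.6   50.05]
190 [603.28 213.31  69.69]
```

Request:
arm_command([
  [[0, 0.4, 0, 0, 0, 2], [0, 0.5, 0, 0, 0, 4], [0, 0.5, 0, 0, 0, 6], [0, 0.5, 0, 0, 0, 8], [0, 0.5, 0, 0, 0, 10], [0, 0.5, 0, 0, 0, 10], [0, 0.5, 0, 0, 0, 10]],
])

```text
clock: 15.5
eef_pos: [464.9, 183.3, 103.7]
tool_rot: [-3.14, -0.002, 0.89]
force: [-0.9, 4.8, 1.9]
width: 15.4
```

```bash
python3 chk.py
```

```text
15.5 [464.90657064 183.29550037 103.67711939] [-3.13994873e+00 -2.13261675e-03  8.89516369e-01] 15.398659474726292 [-0.87961998  4.761669    1.86493422] [1.57444294 0.26336192 0.17940282] [-0.55  0.62  0.17  2.05 -0.22  0.48  0.68]
200 [603.09 212.6   50.05]
182 [602.7  213.29  72.76]
```

Request:
arm_command([
  [[0.3, -0.3, 0, 0, 0, 1], [0.6, -0.5, 0, 0, 0, 2], [0.6, -0.5, 0, 0, 0, 3], [0.6, -0.5, 0, 0, 0, 4], [0.6, -0.5, 0, 0, 0, 4], [0.6, -0.5, 0, 0, 0, 4]],
])

```text
clock: 16.05
eef_pos: [464.9, 183.4, 103.7]
tool_rot: [-3.14, -0.001, 0.821]
force: [-1.7, 4.3, 1.3]
width: 15.4
```

```bash
python3 chk.py
```

```text
16.05 [464.92708587 183.40829233 103.65062406] [-3.14025385e+00 -1.43252502e-03  8.21146534e-01] 15.393094869197048 [-1.68912881  4.34837269  1.33365111] [1.41728615 0.12128912 0.29802548] [-0.56  0.62  0.19  2.05 -0.24  0.49  0.63]
200 [603.09 212.6   50.05]
184 [603.02 213.16  73.83]
```

Request:
arm_command([
  [[0.3, -0.3, 0, 0, 0, 1], [0.4, -0.4, 0, 0, 0, 2], [0.4, -0.4, 0, 0, 0, 3], [0.4, -0.4, 0, 0, 0, 3], [0.4, -0.4, 0, 0, 0, 3]],
])

```text
clock: 16.52
eef_pos: [464.9, 183.6, 103.6]
tool_rot: [-3.14, -0.001, 0.769]
force: [0.7, 3.2, 2.1]
width: 15.6
```

```bash
python3 chk.py
```

```text
16.5167 [464.90366818 183.6226764  103.6012408 ] [-3.14044113e+00 -9.80270849e-04  7.68877132e-01] 15.563678327048935 [0.72692675 3.18668534 2.09676839] [ 1.19754703 -0.07201359  0.56975326] [-0.57  0.63  0.21  2.05 -0.26  0.49  0.6 ]
200 [603.09 212.6   50.05]
178 [603.59 213.15  74.38]
```

Request:
arm_command([
  [[0, 0, 0, 0, 0, 1], [0, 0, 0, 0, 0, 2], [0, 0, 0, 0, 0, 2], [0, 0, 0, 0, 0, 2]],
])

```text
clock: 16.9
eef_pos: [464.9, 183.7, 103.6]
tool_rot: [-3.14, -0.001, 0.734]
force: [0.1, 3.9, 1.6]
width: 15.2
```

```bash
python3 chk.py
```

```text
16.9 [464.87616008 183.701974   103.63287406] [-3.14026907e+00 -1.03600257e-03  7.33695563e-01] 15.202102547463813 [0.12236285 3.94657499 1.60742472] [ 1.14337909 -0.21529895  0.78920359] [-0.58  0.63  0.22  2.05 -0.27  0.49  0.58]
200 [603.09 212.6   50.05]
177 [602.87 213.29  74.21]
```

Request:
arm_command([
  [[0.3, -0.3, 0, 0, 0, -1], [0.4, -0.4, 0, 0, 0, -2], [0.4, -0.4, 0, 0, 0, -3.5], [0.4, -0.4, 0, 0, 0, -3.5], [0.4, -0.4, 0, 0, 0, -3.5]],
])

```text
clock: 17.37
eef_pos: [464.8, 183.9, 103.6]
tool_rot: [-3.14, -0.001, 0.793]
force: [1.4, 3.5, 2.0]
width: 15.7
```

```bash
python3 chk.py
```

```text
17.3667 [464.78267085 183.86621388 103.56811087] [-3.14003560e+00 -7.73016486e-04  7.93473657e-01] 15.650550353410178 [1.36984593 3.45147858 1.95556788] [ 0.81257995 -0.21047264  0.16694738] [-0.57  0.63  0.2   2.05 -0.25  0.49  0.61]
200 [603.09 212.6   50.05]
183 [603.43 213.27  74.47]
```

Torsion nearly gone, platform still at 74.4. Release.

Request:
arm_command([
  [[0, 0, 0, 0, 0, 0], [0, 0, 0, 0, 0, 0], [0, 0, 0, 0, 0, 0], [0, 0, 0, 0, 0, 0], [0, 0, 0, 0, 0, 0], [0, 0, 0, 0, 0, 0], [0, 0, 0, 0, 0, 0], [0, 0, 0, 0, 0, 0]],
], claw=0.2)

```text
clock: 18.08
eef_pos: [464.7, 184.2, 103.6]
tool_rot: [-3.14, -0.001, 0.795]
force: [1.0, -0.3, -0.4]
width: 51.0
```

```bash
python3 chk.py; python3 - <<'E'
from cell import get_image
import cv2
cv2.imwrite("pics/w9.png",get_image("wrist")["pixels"][:,:,::-1])
E
```

```text
18.0833 [464.69952874 184.23626263 103.57536277] [-3.14004750e+00 -7.86573044e-04  7.94814844e-01] 50.97938680713598 [ 0.95157986 -0.26565452 -0.44364012] [ 0.01025513 -0.02694429  0.02213065] [-0.57  0.63  0.2   2.05 -0.25  0.49  0.62]
200 [603.09 212.6   50.05]
181 [603.12 213.23  74.7 ]
```

View pics/w9.png

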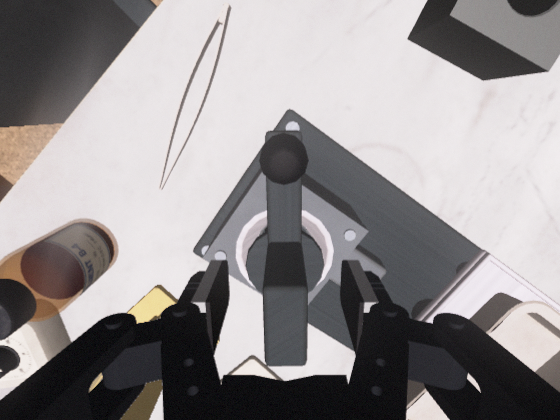

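Jaws clear on both sides of the block (265–305, 245–365). Rise straight up.

Request:
arm_command([
  [[0, 0, -8, 0, 0, 0], [0, 0, -20, 0, 0, 0], [0, 0, -35, 0, 0, 0], [0, 0, -55, 0, 0, 0], [0, 0, -75, 0, 0, 0], [0, 0, -95, 0, 0, 0], [0, 0, -115, 0, 0, 0], [0, 0, -130, 0, 0, 0], [0, 0, -135, 0, 0, 0], [0, 0, -135, 0, 0, 0], [0, 0, -135, 0, 0, 0], [0, 0, -135, 0, 0, 0]],
])

```text
clock: 19.18
eef_pos: [464.1, 183.8, 237.7]
tool_rot: [-3.139, 0.001, 0.795]
force: [-0.8, 0.3, -0.7]
width: 51.2
```

```bash
python3 chk.py; python3 - <<'E'
from cell import get_image
from h import *
d=get_image("wrist");np.savez("w10.npz",**d)
cv2.imwrite("pics/w10.png",d["pixels"][:,:,::-1])
d=get_image("scene");cv2.imwrite("pics/s10.png",d["pixels"][:,:,::-1])
E
```

```text
19.1833 [464.07222218 183.80876431 237.70949149] [-3.13935620e+00  8.67503852e-04  7.94870029e-01] 51.24082243153876 [-0.82658277  0.33349623 -0.71567604] [-0.02018338  0.05149738 -0.01333776] [-0.64  0.42  0.29  1.93 -0.16  0.82  0.54]
200 [603.09 212.6   50.05]
176 [603.48 213.37  73.31]
```

View pics/w10.png

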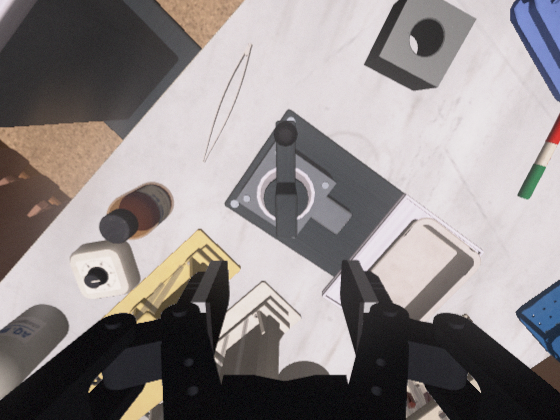

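View pics/s10.png

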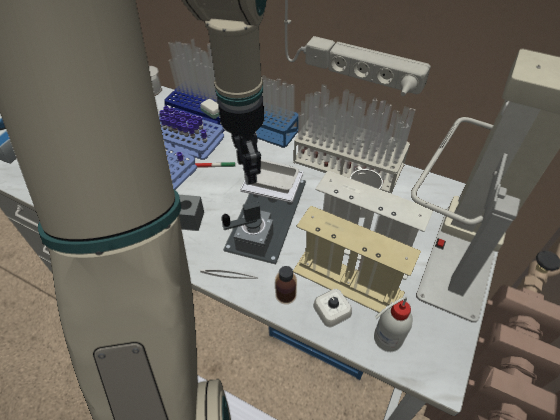

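```bash
python3 - <<'E'
from h import *
for n in("w1","w10"):
    d=np.load(n+".npz");C=cloud(d)
    m=(abs(C[...,0]-600)<22)&(abs(C[...,1]-205)<35)&(C[...,2]<150)
    z=C[m][:,2];print(n,m.sum(),np.median(z))
    t=(abs(C[...,2]-1.)<15)&(abs(C[...,0]-560)<60)&(abs(C[...,1]-300)<25);print("table",np.median(C[t][:,2]),t.sum())
    h=(abs(C[...,0]-453)<60)&(abs(C[...,1]-363)<60)&(C[...,2]>50)&(C[...,2]<75);print("holder",h.sum(),np.median(C[h],0))
m=C[...,2]>125
m&=(abs(C[...,0]-464)<60)&(abs(C[...,1]-184)<60);P=C[m];print("crank top",np.percentile(P[:,2],[10,50,90]),m.sum())
P=P[P[:,2]>137];print("centre",P.mean(0))
E
```

```text
w1 2050 51.62703652210686
table 0.09111089957434615 4076
holder 3007 [450.53338168 349.18876028  60.60143017]
w10 2036 75.54642232874812
table 0.06761926547912367 4684
holder 4715 [455.08121934 361.77456339  59.73918063]
crank top [271.54046979 308.17223858 323.5208806 ] 46390
centre [455.68030249 191.48050108 302.39768619]
```

```bash
python3 - <<'E'
from h import *
C=cloud(np.load("w10.npz"));m=(C[...,2]>136)&(C[...,2]<150)&(abs(C[...,0]-464)<40)&(abs(C[...,1]-184)<40);P=C[m];print(m.sum(),np.median(P,0))
from cell import order,sensors
s=sensors.read_state();print(s["clock"],s["force"]); 
print(order.finish_job() if 141<np.median(P[:,2])+1.5<146 else "hold")
E
```

```text
939 [464.3489272  184.74227409 141.86681729]
19.3333 [-0.12353699 -0.00585454  0.16817549]
the job is handed in; nothing more can be done
None
```

The crank is seated in the lift stand, the platform is at its upper stop, and I handed the job in at about 19 s of the allowed 72 s.

- **Fitting:** I measured the crank, holder and funnel with the wrist camera. The socket's square was visible down the bore, turned about 41°. I lined the crank up to that and lowered it in small steps. It met no spring resistance at the rim, so I didn't need a search turn, and it touched the floor at the expected depth with about 4 N.
- **Lifting:** I turned the crank clockwise about 1.55 rad. At the stop the torque rose from 0.2 to 0.8 N m while the platform stayed still. I then turned the gripper back about 3.5° to take off the twist, let go and rose clear.
- **Last checks:**
  - The dish floor rose 23.9 mm by the wrist camera's depth map, against 24 mm expected.
  - The top of the crank's grip block is at 141.9 mm, against 142 mm when home, and centred on the drive axis.
  - The dish is still on the platform, and I saw no other item moved. The gripper was well above the stand, with about zero force.
- **Disagreements:**
  - The scene and top cameras put the funnel about 3 mm off in y from the wrist camera. I aimed about 1 mm short of the wrist camera's value. Side forces of up to about 5 N while turning suggest the wrist camera's own value was the better one.
  - The top camera's platform heights varied between 73.3 and 74.7 mm at the end.

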